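# Open the press-and-turn electrode canister

## Task

Open the electrode canister: push its safety cap down against the spring far enough to clear the hidden latch (by feel, until it seats, is surest), turn it about a sixth of a turn anticlockwise (seen from above) while it is held down, then let it rise and lift it straight off. Press and turn with care, without forcing the latch, then set the cap gently down in the steel dish, right way up and flat on its floor, and let go. Leave the other things on the bench where they are.

Things in the scene. Friction and masses are not known exactly. Their poses are not given: they have to be found in the camera images.
- canister: Grey round canister, 72 mm across, fixed to the bench by a 100 mm round steel flange. Origin: centre of its underside, on the bench; z up; its yaw is that of the locked cap. More than 30 N in all between cap and canister damages the latch.
- canister_mouth (a point): Centre of the neck's mouth, 106 mm above the bench; a sprung brass sleeve (37 mm across) stands out of it, 16 mm under the locked cap, 20 mm when free. Cap pressed down and turned: its lugs are past the teeth after 0.70 rad, a hard stop ends the turn at about 1.35 rad. Anywhere from 0.75 to 1.3 rad it may be let up: it rises to 4 mm above its locked height and lifts straight off.
- cap: Loose plain aluminium safety cap, 0.1 kg: ribbed cup, open below, 68 mm across, 37 mm high, with an upright grip bar on top (46 mm long along x, 14 mm thick along y, 28 mm high). Origin: centre of the skirt's lower edge; z up through the bar; flat top beside the bar at z = 37 mm, bar's top at 65 mm. Locked, the origin is 90 mm above the bench; raised 38 mm more it is clear of the sleeve.
- cap_grip (a point): Middle of the grip bar, 53 mm above the cap's origin (16 mm above the flat top). Pressing meets a spring: 5 N at first, 0.45 N more per mm. The lugs pass below the latch teeth 2 to 13 mm down (differs from canister to canister, not visible); a hard seat comes 1.5 mm below that. A push of 12 to 20 N reaches the seat. Pressed too little, the teeth block the turn within 0.1 rad.
- dish: Round steel dish fixed to the bench, 108 mm across, with a 10 mm rim and a thin rubber floor 93 mm across that lies 4 mm above the bench. Origin: centre of its underside; z up.
- turned_stop: Turned aluminium stop, 55 mm across, 57 mm high, loose; not to be disturbed. Origin: centre of its underside.
- v_block: Steel V-block, 40x52x34 mm, loose; not to be disturbed. Origin: centre of its underside.
- spanner: Open-ended spanner, 151 mm long, 8 mm thick, loose; not to be disturbed. Origin: centre of its underside.

How it is judged:
On the way, in this order (a step that is already met when the one before it is completed fails the run):
1. the cap has been turned past the latch teeth, still on the neck (angle between the x axis of cap and the x axis of canister, either way round above 0.68 rad and z of cap in the frame of canister below 0.097 m and horizontal distance between cap and canister below 0.006 m), for 0.1 s.
2. the cap is lifted clear of the neck (z of cap in the frame of canister above 0.128 m), for 0.1 s.
At the end, for the whole second after the job is handed in: The cap stands the right way up (within 0.06 rad) flat on the floor of the dish, inside its rim (axis within 20 mm of the dish's centre, lower edge within 2.5 mm of the floor), released and at rest (horizontal distance between cap and dish below 0.02 m and z of cap in the frame of dish below 0.0065 m and angle between cap's own z axis and vertical below 0.06 rad and linear speed of cap below 0.02 m/s and contact force between the fingers and cap below 0.1 N); the robot touches nothing.
It fails at once if more than 30 N between the cap and the canister with its latch and spring (contact force between cap and canister above 30 N).
It fails at once if the cap drops or is thrust into the dish faster than 0.4 m/s (linear speed of cap above 0.4 m/s and horizontal distance between cap and dish below 0.04 m and z of cap in the frame of dish below 0.02 m).
It fails at once if a bystander is moved by more than 20 mm (distance of any of turned_stop, v_block, spanner from where it was at the start of the episode above 0.02 m).
It also fails if it takes over 51 s, if anything falls off the work surface, if the arm or the gripper's body presses on something with over 40 N, if the wrist force passes 120 N, or if a joint passes its speed limit or range.

## Robot

A 6-joint arm with a two-finger parallel gripper is mounted at the origin on a cart in front of the work surface, level with it; the furniture and walls round the work are solid. World frame = base frame: x ahead of the robot, y to its left, z up, the work surface at z = 0. Lengths are in m, angles in rad, forces in N, time in s.
With the tool pointing down it reaches from about 0.25 to 0.775 m from the base axis. Payload 4 kg.
Tool frame: the origin (TCP) lies midway between the tips of the shut fingers; the grasp point (between the pads) lies robot.grip_point_offset behind it (robot.grip_point_offset is the distance from the TCP to the grasp point, in m); z points along the fingers, x is the direction in which the jaws open and shut, and the axes are right-handed (so a half turn about z gives the same grasp; the last joint's range is limited). The gripper opens to 94 mm and grips with 3 to 60 N. Pads are 16 mm wide; open, the fingers measure 119 mm over their backs; the gripper's body (75 mm by 177 mm) begins 78 mm behind the grasp point.
Start: joints at [1.084, 0.087, 1.371, -0, 1.684, -0.103], TCP at [0.206, 0.51, 0.206] pointing down, gripper open.
Joint ranges: [-3.1, 3.1], [-0.76, 2.03], [0.27, 2.55], [-1.08, 4.22], [0.17, 2.65], [-2.57, 2.57]. Speed limits (rad/s): [2.79, 2.79, 3.14, 3.14, 3.14, 3.14].

## Interface

Orientations are given as [roll, pitch, yaw] about the fixed x, y, z axes, in that order (R = Rz(yaw) Ry(pitch) Rx(roll)).
In Python, from bench import robot, optics, finder gives the robot as it stands. The module is installed in compiled form; this text tells all that it offers.
- The arm moves only by the tool arm_command, never from a script. Its argument "plan" is a list of rows, each a list of 5 numbers: the opening, from 0 (shut) to 1 (fully open), then the shift along the world's x, y, z in m, then the turn about the world's z in degrees. A call has 1 to 10 rows; each row is the pose to reach, as a shift and turn from the pose commanded when the call began; what a row does not reach only later rows make up. A row lasts 1/8 s, in which the tool goes at most 62.5 mm and 10.7 degrees, less where a joint would pass 70% of its speed; a pose out of reach is approached as far as the arm can. A call with a gripper value outside its range is refused whole. The fingers move at their own pace and stop on an object; the grip force is fixed at half the most. Time passes only in rows, so rows that repeat a pose let the fingers close. It gives the time, the measured TCP pose, the force and the opening at its end, in the units of the state.
- robot.get_obs(): the state, without advancing time (a new reading comes with each control period).
- optics.snapshot(name): name is "scene" or "top" or "wrist"; returns a dict with "image" (480x640x3 uint8, red, green, blue), "fx", "fy", "cx", "cy" (pixels), "position" and "rotation" of the camera in the world; the wrist camera has in their place "hand_eye" (4x4, takes a point from camera to tool coordinates, whose origin is the TCP and whose axes are the tool frame's). Camera axes: x right, y down, z forward; pixel columns grow to the right and rows downward; lengths in m; the calibration is good to about 2 mm. A picture is of the moment at which its call begins: read the wrist's pose just before it. There is no depth.
- robot.close_job(): hands the job in, once; it reports no verdict.
Trained networks look in the newest picture that a camera, given by its name, has taken for a name from the list of things; names that differ only in an ending like _2 or _b are one class to them, and where a whole thing is asked for, a point or a joint stands for the part that bears it (a point fixed in the world has none). Each returns a list of dicts, best first, with "p" (0 to 1); they miss things now and then, are a little off and sometimes report something else, mostly with a low value. They report only what shows in the picture. A call takes as long as a camera call.
- finder.masks_of(label, camera): "pixels" (480x640 bool, what is visible of it) and "extent" ([left, top, right, bottom] in pixels, round what is visible of it).
The state is a dict: "time": time; "joint_positions": joint angles; "qvel": joint speeds; "joint_torque": joint torques, N m; "tool_pos": TCP position; "ee_rot": TCP orientation; "wrist_force": force on the tool from outside, world axes, zero at the start; "wrist_torque": the same for the moment, N m; "width": finger opening in m.
Only numpy, scipy, OpenCV 4.12 (cv2) and the standard library are available. Lean on these libraries where they do the work, as an engineer would, in place of code of your own. Each camera call takes 0.05 s, during which the arm holds its last target.

## Working session

There is one attempt and no reset: what is moved stays moved. The work goes in short steps, Python scripts to look and compute and a tool call to move; the robot and the scene stay as the last step left them, time stands still between calls to the robot, and variables do not carry over. Pictures are saved under pics/ and viewed, and the job is handed in when it is done.

Besides the shell and the picture viewer there is one more tool, called in YAML: its name, and indented under it one key for each argument. arm_command: Moves the arm, as the interface text tells. Its arguments: {"type":"object","properties":{"plan":{"type":"array","items":{"type":"array","items":{"type":"number"}}}},"required":["plan"]}

```bash
mkdir -p pics
cat > h.py <<'E'
import numpy as np, cv2
from bench import robot, optics, finder
def snap(cam,fn):
    o=robot.get_obs(); s=optics.snapshot(cam); cv2.imwrite('pics/'+fn,s['image'][:,:,::-1]); return o,s
E
python3 - <<'E'
from h import *
print({k:np.round(v,4) for k,v in robot.get_obs().items()}, robot.grip_point_offset)
for c in ('top','scene'):
    o,s=snap(c,c+'1.png'); print(c,s['fx'],s['cx'],s['cy'],s['position'],np.round(s['rotation'],4).tolist())
    for l in ('canister','cap','cap_grip','dish','turned_stop','v_block','spanner'):
        m=finder.masks_of(l,c)
        for d in m[:2]:
            ys,xs=np.nonzero(d['pixels']); print(l,round(d['p'],2),d['extent'],xs.mean().round(1),ys.mean().round(1),len(xs))
E
```

```text
{'time': np.float64(0.0), 'joint_positions': array([ 1.0839,  0.088 ,  1.3722, -0.    ,  1.6836, -0.1031]), 'qvel': array([-0.0005,  0.0012, -0.0015,  0.    ,  0.0008, -0.0015]), 'joint_torque': array([-7.00000e-04, -3.40203e+01, -3.02417e+01,  7.17000e-02,
        3.32000e-02, -2.00000e-04]), 'tool_pos': array([0.2057, 0.5095, 0.2043]), 'ee_rot': array([-3.1414e+00,  2.2000e-03,  1.1870e+00]), 'wrist_force': array([ 4.9920e-01, -8.0000e-04,  1.3244e+00]), 'wrist_torque': array([-0.0212, -0.0233,  0.0371]), 'width': np.float64(0.0941)} 0.0188
top 449.741464091164 320.2265617850231 236.19200966786693 [ 0.4636014  -0.10866697  0.95480684] [-2.9708, -0.0024, -1.5981]
canister 0.82 [322.7, 282.9, 369.1, 332.8] 340.1 309.1 778
canister 0.63 [392.6, 288.9, 466.2, 304.0] 426.2 295.3 504
cap_grip 0.72 [330.1, 287.1, 370.0, 323.5] 348.6 305.1 1032
cap_grip 0.69 [345.8, 201.5, 375.2, 230.1] 362.4 213.8 536
dish 0.82 [207.0, 262.5, 259.8, 315.1] 232.6 288.7 2040
dish 0.44 [330.1, 289.4, 367.2, 322.5] 348.5 305.1 1002
turned_stop 0.6 [309.0, 190.9, 334.6, 221.0] 322.3 202.4 609
v_block 0.96 [347
[... 163 characters left out ...]
604.4279764682286 325.0881894582158 245.96124062428353 [-0.01086064 -0.74945363  0.58583556] [-2.0629, -0.0164, -0.7365]
canister 0.8 [266.0, 303.1, 336.4, 363.8] 299.2 335.2 2966
cap 0.63 [363.2, 253.2, 392.3, 292.0] 376.7 274.7 1010
cap 0.61 [277.1, 256.2, 322.9, 309.8] 299.1 282.8 2034
cap_grip 0.87 [279.6, 256.6, 322.3, 309.4] 299.0 282.8 2000
dish 0.95 [208.7, 262.5, 265.0, 289.7] 235.8 274.6 1503
turned_stop 0.91 [362.7, 251.0, 394.4, 294.5] 376.6 274.7 1009
v_block 0.62 [385.4, 285.2, 422.6, 319.7] 402.9 302.7 951
v_block 0.48 [344.6, 367.6, 431.7, 427.0] 391.1 397.0 986
spanner 0.9 [347.0, 367.8, 433.2, 424.2] 392.3 397.6 960
spanner 0.57 [208.4, 261.9, 265.1, 290.6] 235.8 274.7 1530
```

View pics/top1.png

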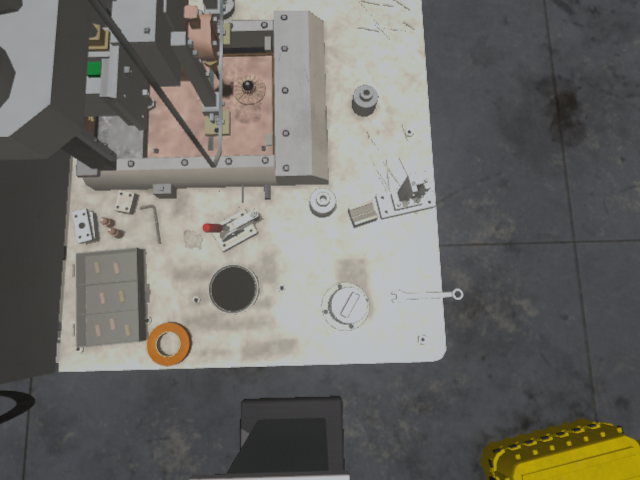

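View pics/scene1.png

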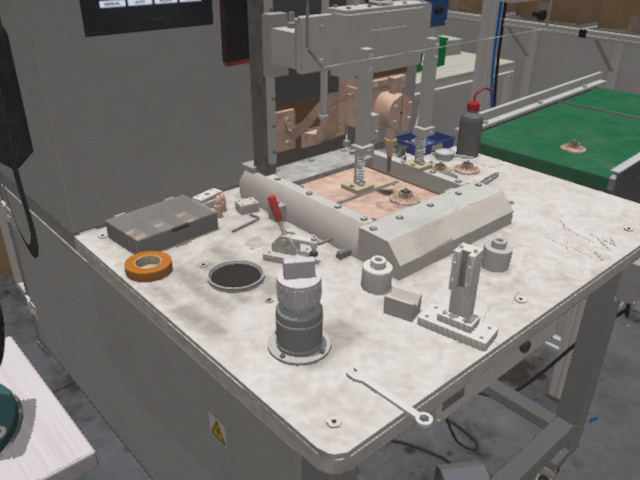

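```bash
cat >> h.py <<'E'
from scipy.spatial.transform import Rotation as Ro
def cam(s,o=None):
    if 'hand_eye' in s:
        T=np.eye(4);T[:3,:3]=Ro.from_euler('xyz',o['ee_rot']).as_matrix();T[:3,3]=o['tool_pos']
        M=T@np.array(s['hand_eye']); return M[:3,:3],M[:3,3]
    r=np.array(s['rotation']); return (Ro.from_euler('xyz',r).as_matrix() if r.ndim==1 else r),np.array(s['position'])
def unproj(s,u,v,z,o=None):
    R,p=cam(s,o); d=R@np.array([(u-s['cx'])/s['fx'],(v-s['cy'])/s['fy'],1]); return p+d*(z-p[2])/d[2]
def proj(s,P,o=None):
    R,p=cam(s,o); q=(np.atleast_2d(P)-p)@R; return np.c_[s['cx']+s['fx']*q[:,0]/q[:,2], s['cy']+s['fy']*q[:,1]/q[:,2]]
E
python3 - <<'E'
from h import *
_,t=snap('top','top2.png');img=t['image']
cv2.imwrite('pics/topz.png',cv2.resize(img[250:350,290:400,::-1],None,fx=7,fy=6 if 0 else 5.5,interpolation=cv2.INTER_CUBIC))
_,s=snap('scene','s2.png');img=s['image']
cv2.imwrite('pics/scz.png',cv2.resize(img[240:380,230:370,::-1],None,fx=4,fy=4,interpolation=cv2.INTER_CUBIC))
print('cap top',unproj(t,348.6,305.1,.13),'dish',unproj(t,232.6,288.7,.006),'vb',unproj(t,362.3,213.5,.034),'stop',unproj(t,322,204,.057),'span',unproj(t,425.6,295.2,.008))
print('dish sc',unproj(s,235.8,274.6,.006),'cap sc',unproj(s,299,282.8,.12))
E
```

```text
cap top [ 0.4775891  -0.16246146  0.13      ] dish [0.52031303 0.07142656 0.006     ] vb [ 0.6681514  -0.20465436  0.034     ] stop [ 0.68518622 -0.12047074  0.057     ] span [ 0.4957143  -0.33210437  0.008     ]
dish sc [0.52092405 0.0698951  0.006     ] cap sc [ 0.47287543 -0.17040556  0.12      ]
```

View zoom.

View pics/topz.png

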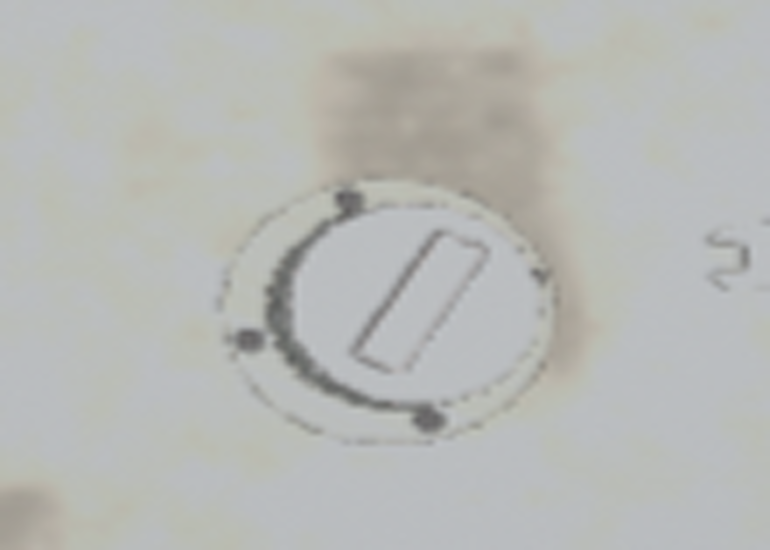

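View pics/scz.png

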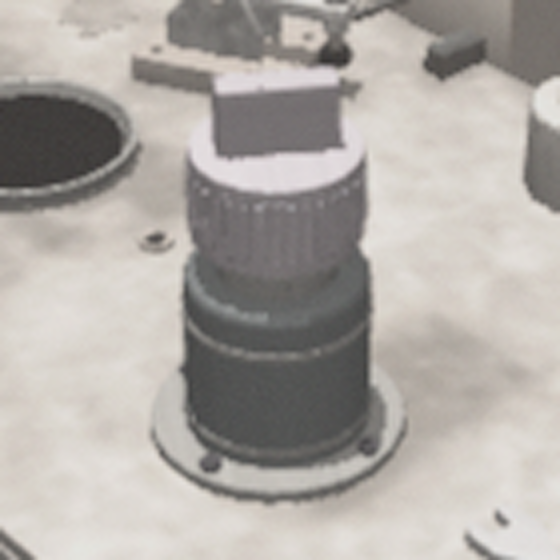

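Run:
```python
from h import *
_,t=snap('top','top3.png')
c=[(440,230),(488,248),(352,353),(402,372)]
P=[unproj(t,290+x/7-.5+.07,250+y/5.5-.5+.09,.155) for x,y in c]
for p in P: print(p)
print('bar',np.mean(P,0)); 
for a,b in ((0,2),(1,3),(0,1),(2,3)):
    d=P[a]-P[b]; print(np.linalg.norm(d),np.degrees(np.arctan2(d[1],d[0])))
print('disc',unproj(t,290+413.5/7-.43,250+305.5/5.5-.41,.127))
print('flange',unproj(t,290+386/7-.43,250+310/5.5-.41,.006))
```

```text
[ 0.50089019 -0.16850362  0.155     ]
[ 0.49482365 -0.18038019  0.155     ]
[ 0.4625668  -0.14493718  0.155     ]
[ 0.45626969 -0.15723038  0.155     ]
bar [ 0.47863758 -0.16276284  0.155     ]
0.04498954235404821 -31.588857973623806
0.04497022277664936 -30.982800156539163
0.013336257520601937 62.94210486255214
0.013812177788328519 62.87652170829313
disc [ 0.47757417 -0.16273008  0.127     ]
flange [ 0.47815427 -0.16237783  0.006     ]
```

arm_command:
  plan:
    - [1,0.02,-0.05,0.06,-1]
    - [1,0.05,-0.11,0.1,-2]
    - [1,0.07,-0.17,0.1,-3]
    - [1,0.09,-0.23,0.1,-4]
    - [1,0.11,-0.28,0.1,-5]
    - [1,0.14,-0.34,0.1,-6]
    - [1,0.16,-0.4,0.1,-7]
    - [1,0.19,-0.46,0.1,-8]
    - [1,0.21,-0.51,0.1,-9]
    - [1,0.23,-0.57,0.1,-9]

```text
time: 2.2
tool_pos: [0.4287, -0.0404, 0.3058]
ee_rot: [3.141, -0.001, 1.03]
wrist_force: [0.5, 0.9, 0.5]
width: 0.0939
```

arm_command:
  plan:
    - [1,0.03,-0.06,0,0]
    - [1,0.042,-0.102,0,0]
    - [1,0.042,-0.102,0,0]
    - [1,0.042,-0.102,0,0]

```text
time: 2.7
tool_pos: [0.4701, -0.1398, 0.3056]
ee_rot: [-3.141, -0.001, 1.03]
wrist_force: [0.2, 0.2, 0.6]
width: 0.0937
```

Run:
```python
from h import *
o,w=snap('wrist','w1.png')
print(o['tool_pos'],o['ee_rot'],o['joint_positions'],w['fx'],w['hand_eye'])
for l in ('cap','cap_grip'):
    for d in finder.masks_of(l,'wrist')[:2]:
        print(l,d['p'],d['extent'])
```

```text
[ 0.47006757 -0.1397768   0.30557195] [-3.14112299e+00 -6.48365438e-04  1.02995112e+00] [-4.05207906e-01 -4.37308638e-02  1.30755062e+00  7.40627419e-04
  1.87815050e+00 -1.43493525e+00] 411.90253499626334 [[ 9.99997463e-01  1.83516472e-03 -1.30583137e-03 -1.46068902e-04]
 [-1.38358670e-03  9.57993858e-01  2.86785380e-01 -8.50632738e-02]
 [ 1.77727685e-03 -2.86782846e-01  9.57993967e-01 -1.78780128e-01]
 [ 0.00000000e+00  0.00000000e+00  0.00000000e+00  1.00000000e+00]]
cap 0.64 [270.8, 194.1, 344.0, 276.2]
cap_grip 0.76 [270.3, 192.1, 343.3, 271.2]
```

View pics/w1.png

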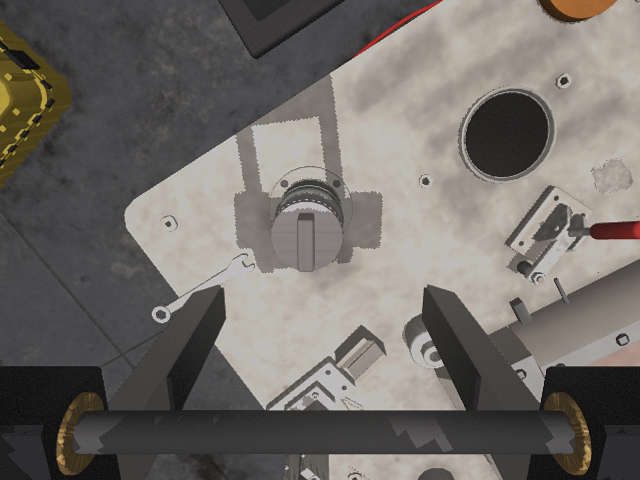

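Run:
```python
from h import *
i=cv2.imread('pics/w1.png')
cv2.imwrite('pics/w1z.png',cv2.resize(i[185:285,260:360],None,fx=6,fy=6,interpolation=cv2.INTER_CUBIC))
```

```text
(no output)
```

View pics/w1z.png

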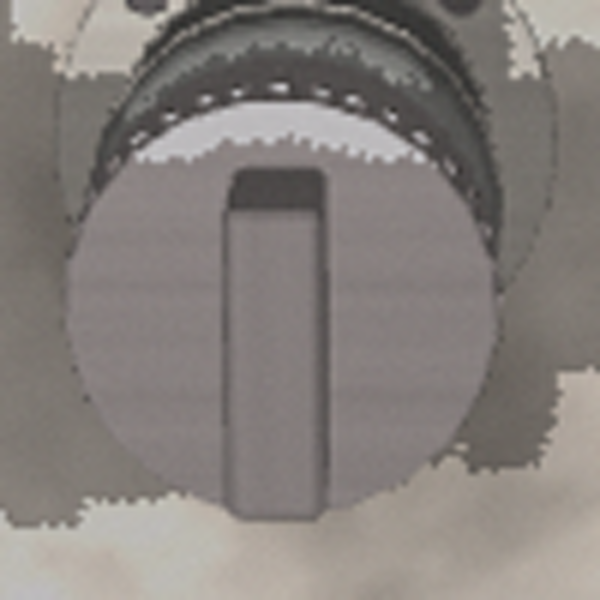

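Run:
```python
from h import *
o,w=snap('wrist','w2.png')
P=[unproj(w,260+x/6-.42,185+y/6-.42,.155,o) for x,y in [(228,210),(325,210),(230,518),(325,518)]]
for p in P: print(p)
print('bar',np.mean(P,0)); 
for a,b in ((0,2),(1,3),(0,1),(2,3)):
    d=P[a]-P[b]; print(np.linalg.norm(d),np.degrees(np.arctan2(d[1],d[0])))
print('disc',unproj(w,260+282/6-.42,185+311/6-.42,.127,o),o['tool_pos'],o['ee_rot'])
```

```text
[ 0.45457285 -0.15501909  0.155     ]
[ 0.46138118 -0.14358774  0.155     ]
[ 0.49302269 -0.17854807  0.155     ]
[ 0.49994381 -0.1669228   0.155     ]
bar [ 0.47723013 -0.16101942  0.155     ]
0.045077753624399794 148.53588075324126
0.04507328629299834 148.8209774750574
0.01330522858795418 -120.77737890612734
0.01352955109113231 -120.7674826486748
disc [ 0.47692558 -0.16133572  0.127     ] [ 0.47007512 -0.13895568  0.30615363] [ 3.14056213e+00 -5.09861318e-04  1.03193790e+00]
```

arm_command:
  plan:
    - [1,0.0075,-0.0225,0,0]
    - [1,0.0075,-0.0225,-0.05,0]
    - [1,0.0075,-0.0225,-0.1,0]
    - [1,0.0075,-0.0225,-0.13,0]
    - [1,0.0075,-0.0225,-0.13,0]
    - [1,0.0075,-0.0225,-0.13,0]

```text
time: 3.65
tool_pos: [0.4786, -0.1635, 0.1771]
ee_rot: [3.139, -0.0, 1.03]
wrist_force: [0.7, -0.3, 0.7]
width: 0.0941
```

Run:
```python
from h import *
for _ in range(3):
    o,w=snap('wrist','w3.png')
    print(o['tool_pos'],o['ee_rot'],o['wrist_force'])
```

```text
[ 0.47863746 -0.16353807  0.17714718] [ 3.13897381e+00 -2.04653751e-04  1.02981051e+00] [ 0.69750623 -0.28028322  0.72979765]
[ 0.47892707 -0.1636059   0.17772639] [ 3.13774524e+00 -3.81627314e-04  1.02984534e+00] [ 0.34280618  0.14933059 -0.16755324]
[ 0.47896628 -0.16356306  0.17791458] [ 3.13730652e+00 -4.07257358e-04  1.02989206e+00] [ 0.87248166 -0.00637352  0.19478805]
```

View pics/w3.png

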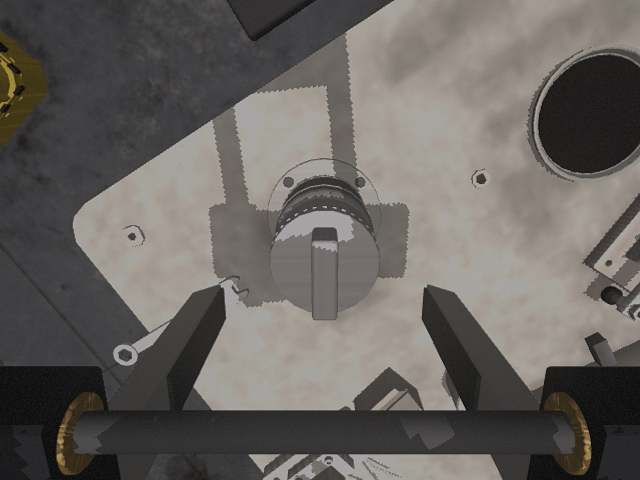

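Run:
```python
from h import *
o,w=snap('wrist','w4.png'); i=cv2.imread('pics/w4.png')
cv2.imwrite('pics/w4z.png',cv2.resize(i[200:330,260:390],None,fx=4.5,fy=4.5,interpolation=cv2.INTER_CUBIC))
print(o['tool_pos'])
for v in (244,319): 
  for u in (312,337): print(unproj(w,u,v,.155,o))
```

```text
[ 0.47887871 -0.16342912  0.17776592]
[ 0.45562297 -0.15670275  0.155     ]
[ 0.46218551 -0.14573063  0.155     ]
[ 0.49192419 -0.1788317   0.155     ]
[ 0.49886845 -0.167214    0.155     ]
```

View pics/w4z.png

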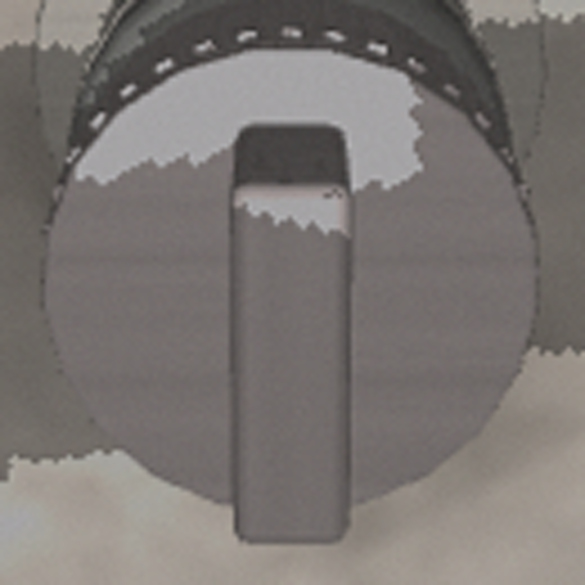

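arm_command:
  plan:
    - [1,-0.0014,0.0015,-0.02,0]
    - [1,-0.0014,0.0015,-0.04,0]
    - [1,-0.0014,0.0015,-0.048,0]
    - [1,-0.0014,0.0015,-0.048,0]
    - [0.4,-0.0014,0.0015,-0.048,0]
    - [0.4,-0.0014,0.0015,-0.048,0]

```text
time: 4.6
tool_pos: [0.4769, -0.1616, 0.1285]
ee_rot: [3.14, -0.0, 1.03]
wrist_force: [0.9, -0.7, -0.7]
width: 0.0774
```

arm_command:
  plan:
    - [0.2,0,0,0,0]
    - [0.15,0,0,0,0]
    - [0.1,0,0,0,0]
    - [0,0,0,0,0]
    - [0,0,0,0,0]
    - [0,0,0,0,0]

```text
time: 5.35
tool_pos: [0.4763, -0.1613, 0.1275]
ee_rot: [-3.142, -0.0, 1.03]
wrist_force: [0.7, -0.5, -1.0]
width: 0.0172
```

arm_command:
  plan:
    - [0,0,0,0,0]
    - [0,0,0,0,0]
    - [0,0,0,0,0]

```text
time: 5.72
tool_pos: [0.4763, -0.1613, 0.1275]
ee_rot: [3.142, -0.0, 1.03]
wrist_force: [0.3, -0.8, -0.6]
width: 0.0139
```

arm_command:
  plan:
    - [0,0,0,-0.001,0]
    - [0,0,0,-0.002,0]
    - [0,0,0,-0.002,0]

```text
time: 6.1
tool_pos: [0.4764, -0.1614, 0.126]
ee_rot: [3.141, -0.0, 1.03]
wrist_force: [-1.2, 0.1, 3.8]
width: 0.0138
```

arm_command:
  plan:
    - [0,0,0,-0.001,0]
    - [0,0,0,-0.002,0]
    - [0,0,0,-0.002,0]

```text
time: 6.48
tool_pos: [0.4764, -0.1614, 0.1237]
ee_rot: [3.141, -0.0, 1.03]
wrist_force: [-1.9, 0.3, 5.8]
width: 0.0138
```

arm_command:
  plan:
    - [0,0,0,-0.001,0]
    - [0,0,0,-0.002,0]
    - [0,0,0,-0.002,0]

```text
time: 6.85
tool_pos: [0.4764, -0.1614, 0.1219]
ee_rot: [3.141, -0.0, 1.03]
wrist_force: [-1.2, 0.6, 6.5]
width: 0.0137
```

arm_command:
  plan:
    - [0,0,0,-0.001,0]
    - [0,0,0,-0.002,0]
    - [0,0,0,-0.002,0]

```text
time: 7.22
tool_pos: [0.4765, -0.1614, 0.1201]
ee_rot: [3.141, -0.0, 1.03]
wrist_force: [-1.8, 0.4, 7.3]
width: 0.0135
```

arm_command:
  plan:
    - [0,0,0,-0.001,0]
    - [0,0,0,-0.002,0]
    - [0,0,0,-0.002,0]

```text
time: 7.6
tool_pos: [0.4765, -0.1614, 0.1184]
ee_rot: [3.141, -0.0, 1.03]
wrist_force: [-3.4, 1.2, 6.9]
width: 0.0135
```

arm_command:
  plan:
    - [0,0,0,-0.001,0]
    - [0,0,0,-0.002,0]
    - [0,0,0,-0.002,0]

```text
time: 7.98
tool_pos: [0.4766, -0.1614, 0.1182]
ee_rot: [3.14, -0.0, 1.03]
wrist_force: [-4.3, 1.4, 14.6]
width: 0.0137
```

arm_command:
  plan:
    - [0,0,0,0,2]
    - [0,0,0,0,4]
    - [0,0,0,0,6]
    - [0,0,0,0,8]
    - [0,0,0,0,8]

```text
time: 8.6
tool_pos: [0.4782, -0.161, 0.1182]
ee_rot: [3.137, -0.002, 1.17]
wrist_force: [-0.2, 1.9, 12.7]
width: 0.0139
```

arm_command:
  plan:
    - [0,0,0,0,3]
    - [0,0,0,0,6]
    - [0,0,0,0,9]
    - [0,0,0,0,12]
    - [0,0,0,0,12]

```text
time: 9.22
tool_pos: [0.4776, -0.161, 0.1182]
ee_rot: [3.138, -0.001, 1.38]
wrist_force: [-2.2, 2.4, 13.0]
width: 0.0138
```

Run:
```python
from h import *
o=robot.get_obs(); print(o['wrist_force'],o['wrist_torque'],o['joint_positions'],o['tool_pos'])
```

```text
[-2.20594818  2.40269076 13.00281781] [ 0.64449697  0.55817647 -0.01652465] [-4.38827417e-01  1.61075159e-02  1.61916417e+00  1.72701151e-03
  1.50272872e+00 -1.81854152e+00] [ 0.47762247 -0.16098004  0.11821631]
```

arm_command:
  plan:
    - [0,0,0,0,4]
    - [0,0,0,0,8]
    - [0,0,0,0,12]
    - [0,0,0,0,16]
    - [0,0,0,0,20]
    - [0,0,0,0,20]

```text
time: 9.98
tool_pos: [0.4777, -0.1612, 0.1182]
ee_rot: [3.138, 0.001, 1.729]
wrist_force: [-1.9, 2.1, 12.9]
width: 0.0137
```

arm_command:
  plan:
    - [0,0,0,0,4]
    - [0,0,0,0,8]
    - [0,0,0,0,12]
    - [0,0,0,0,13]
    - [0,0,0,0,13]

```text
time: 10.6
tool_pos: [0.4769, -0.1615, 0.1182]
ee_rot: [3.14, 0.002, 1.955]
wrist_force: [-4.1, 1.0, 14.1]
width: 0.0136
```

Run:
```python
from h import *
o,s=snap('scene','s5.png'); print(o['wrist_force'],o['wrist_torque'],o['joint_positions'],o['tool_pos'],o['ee_rot'])
i=cv2.imread('pics/s5.png');cv2.imwrite('pics/s5z.png',cv2.resize(i[200:380,210:390],None,fx=3.3,fy=3.3))
```

```text
[-4.11981916  0.99630352 14.08934854] [ 0.45768602  0.95379471 -0.09362849] [-4.39284710e-01  1.59880982e-02  1.61940676e+00  2.79655727e-05
  1.50373407e+00 -2.39400058e+00] [ 0.47687455 -0.16153832  0.11815482] [3.13989716e+00 1.78774510e-03 1.95471252e+00]
```

View pics/s5z.png

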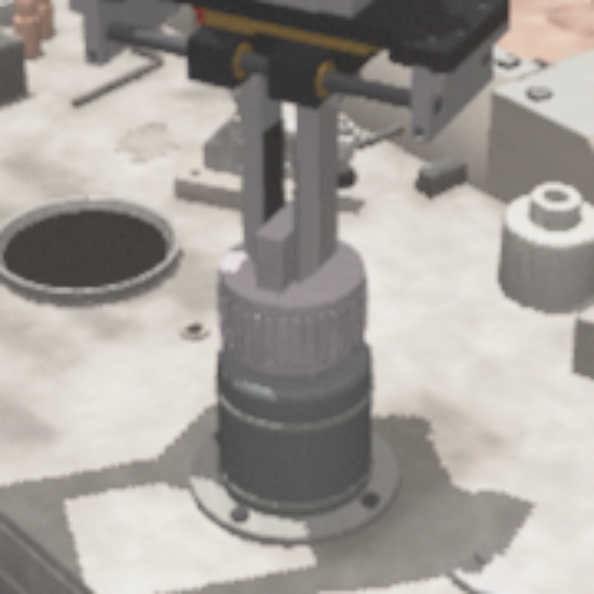

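arm_command:
  plan:
    - [0,0,0,0.002,0]
    - [0,0,0,0.004,0]
    - [0,0,0,0.007,0]
    - [0,0,0,0.01,0]
    - [0,0,0,0.013,0]
    - [0,0,0,0.016,0]
    - [0,0,0,0.016,0]

```text
time: 11.52
tool_pos: [0.4763, -0.1612, 0.1312]
ee_rot: [-3.141, -0.0, 1.955]
wrist_force: [-0.2, -1.2, 1.1]
width: 0.014
```

arm_command:
  plan:
    - [0,0,0,0.004,0]
    - [0,0,0,0.008,0]
    - [0,0,0,0.012,0]
    - [0,0,0,0.016,0]
    - [0,0,0,0.016,0]

```text
time: 12.15
tool_pos: [0.4765, -0.1613, 0.148]
ee_rot: [3.141, 0.0, 1.955]
wrist_force: [-0.2, -0.1, -0.2]
width: 0.0139
```

arm_command:
  plan:
    - [0,0,0,0.012,0]
    - [0,0,0,0.025,0]
    - [0,0,0,0.04,0]
    - [0,0,0,0.052,0]
    - [0,0,0,0.052,0]

```text
time: 12.78
tool_pos: [0.4771, -0.1617, 0.2013]
ee_rot: [3.139, 0.002, 1.955]
wrist_force: [0.0, -0.4, -2.0]
width: 0.0137
```

arm_command:
  plan:
    - [0,0.004,0.02,0,0]
    - [0,0.01,0.05,0,0]
    - [0,0.016,0.085,0,0]
    - [0,0.022,0.12,0,0]
    - [0,0.028,0.155,0,0]
    - [0,0.035,0.19,0,0]
    - [0,0.04,0.215,0,0]
    - [0,0.044,0.232,0,0]
    - [0,0.044,0.232,0,0]
    - [0,0.044,0.232,0,0]

```text
time: 14.02
tool_pos: [0.5202, 0.07, 0.1994]
ee_rot: [-3.141, 0.0, 1.954]
wrist_force: [0.4, 0.8, -0.5]
width: 0.0139
```

Run:
```python
from h import *
o,s=snap('scene','s6.png'); print(o['wrist_force'],o['joint_positions'],o['tool_pos'],o['ee_rot'])
i=cv2.imread('pics/s6.png');cv2.imwrite('pics/s6z.png',cv2.resize(i[150:330,150:330],None,fx=3.3,fy=3.3))
o,w=snap('wrist','w6.png')
for n,a in (('scene',s),('wrist',w)):
  for l in ('dish','cap'):
    for d in finder.masks_of(l,n)[:2]:
        print(n,l,d['p'],d['extent'])
```

```text
[ 0.41582973  0.80008805 -0.51407209] [ 2.59871002e-02  3.29220769e-02  1.43998209e+00 -5.20305532e-04
  1.66916951e+00 -1.92835415e+00] [0.52021764 0.06995949 0.19935229] [-3.14096084e+00  3.16717563e-04  1.95429037e+00]
scene dish 0.88 [206.5, 261.1, 264.9, 290.2]
scene cap 0.97 [213.8, 163.0, 253.1, 205.1]
scene cap 0.56 [348.2, 367.1, 434.6, 424.2]
wrist dish 0.84 [265.8, 153.7, 383.6, 243.6]
wrist cap 0.94 [258.0, 221.9, 391.4, 384.6]
```

View pics/s6z.png

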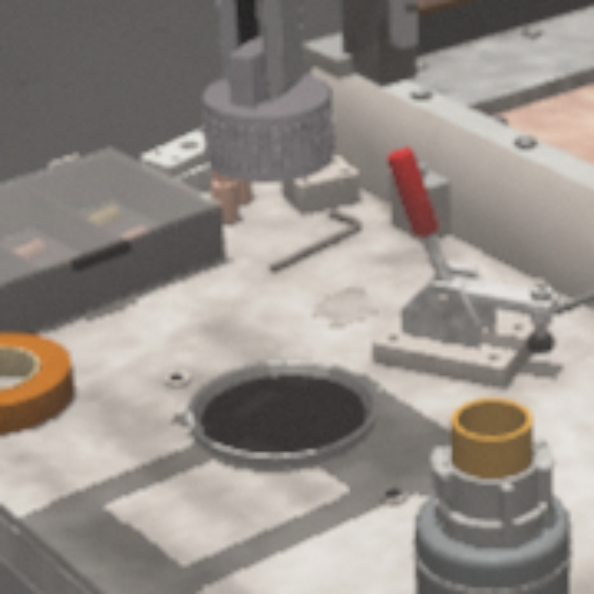

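View pics/w6.png

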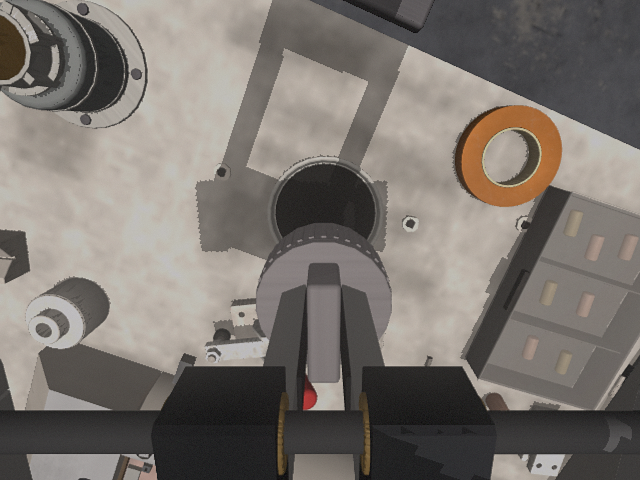

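arm_command:
  plan:
    - [0,0,0.001,-0.025,0]
    - [0,0,0.001,-0.05,0]
    - [0,0,0.001,-0.075,0]
    - [0,0,0.001,-0.1,0]
    - [0,0,0.001,-0.12,0]
    - [0,0,0.001,-0.135,0]
    - [0,0,0.001,-0.145,0]
    - [0,0,0.001,-0.15,0]
    - [0,0,0.001,-0.15,0]

```text
time: 15.45
tool_pos: [0.5205, 0.0717, 0.0496]
ee_rot: [3.141, -0.0, 1.955]
wrist_force: [-0.3, -0.7, -1.5]
width: 0.0141
```

arm_command:
  plan:
    - [0,0,0,-0.001,0]
    - [0,0,0,-0.002,0]
    - [0,0,0,-0.003,0]
    - [0,0,0,-0.004,0]
    - [0,0,0,-0.004,0]

```text
time: 16.08
tool_pos: [0.5202, 0.0717, 0.0454]
ee_rot: [-3.141, -0.0, 1.955]
wrist_force: [-0.2, 0.7, -1.0]
width: 0.0136
```

arm_command:
  plan:
    - [0,0,0,-0.001,0]
    - [0,0,0,-0.002,0]
    - [0,0,0,-0.003,0]
    - [0,0,0,-0.003,0]

```text
time: 16.58
tool_pos: [0.5202, 0.0717, 0.0423]
ee_rot: [-3.141, -0.0, 1.955]
wrist_force: [0.1, -0.3, -0.5]
width: 0.0139
```

arm_command:
  plan:
    - [0,0,0,-0.001,0]
    - [0,0,0,-0.001,0]

```text
time: 16.82
tool_pos: [0.5204, 0.0717, 0.0415]
ee_rot: [3.141, -0.0, 1.955]
wrist_force: [0.5, 0.3, -1.1]
width: 0.0138
```

arm_command:
  plan:
    - [0,0,0,-0.001,0]
    - [0,0,0,-0.001,0]

```text
time: 17.08
tool_pos: [0.5204, 0.0717, 0.0414]
ee_rot: [3.141, 0.0, 1.955]
wrist_force: [-2.1, -0.4, 4.8]
width: 0.0136
```

arm_command:
  plan:
    - [0,0,0,-0.001,0]
    - [0,0,0,-0.001,0]

```text
time: 17.32
tool_pos: [0.5205, 0.0717, 0.0414]
ee_rot: [3.141, 0.0, 1.955]
wrist_force: [-4.1, -0.1, 9.3]
width: 0.0135
```

arm_command:
  plan:
    - [0,0,0,0.001,0]
    - [0,0,0,0.0015,0]
    - [0.25,0,0,0.0015,0]
    - [0.4,0,0,0.0015,0]
    - [0.5,0,0,0.0015,0]
    - [0.5,0,0,0.0015,0]

```text
time: 18.08
tool_pos: [0.5206, 0.0721, 0.0413]
ee_rot: [3.141, -0.001, 1.955]
wrist_force: [0.3, 1.1, 4.5]
width: 0.0464
```

arm_command:
  plan:
    - [0.5,0,0,0.01,0]
    - [0.5,0,0,0.04,0]
    - [0.5,0,0,0.09,0]
    - [0.5,0,0,0.14,0]
    - [0.5,0,0,0.19,0]
    - [0.5,0,0,0.19,0]
    - [0.5,0,0,0.19,0]

```text
time: 18.95
tool_pos: [0.5197, 0.0718, 0.23]
ee_rot: [-3.14, -0.001, 1.955]
wrist_force: [0.2, 0.3, -0.5]
width: 0.0473
```

Run:
```python
from h import *
o,s=snap('scene','s7.png'); print(o['wrist_force'],o['tool_pos'],o['width'])
i=cv2.imread('pics/s7.png');cv2.imwrite('pics/s7z.png',cv2.resize(i[150:330,150:330],None,fx=3.3,fy=3.3))
o,w=snap('wrist','w7.png')
for n,a in (('scene',s),('wrist',w)):
  for l in ('dish','cap'):
    for d in finder.masks_of(l,n)[:2]:
        print(n,l,d['p'],d['extent'])
```

```text
[ 0.18840075  0.26904966 -0.48978   ] [0.51974761 0.07182634 0.23004018] 0.047347229448532285
scene dish 0.61 [209.5, 265.1, 264.5, 290.9]
scene cap 0.76 [216.2, 239.4, 254.8, 282.9]
wrist dish 0.84 [266.9, 153.2, 378.4, 258.8]
```

View pics/s7z.png

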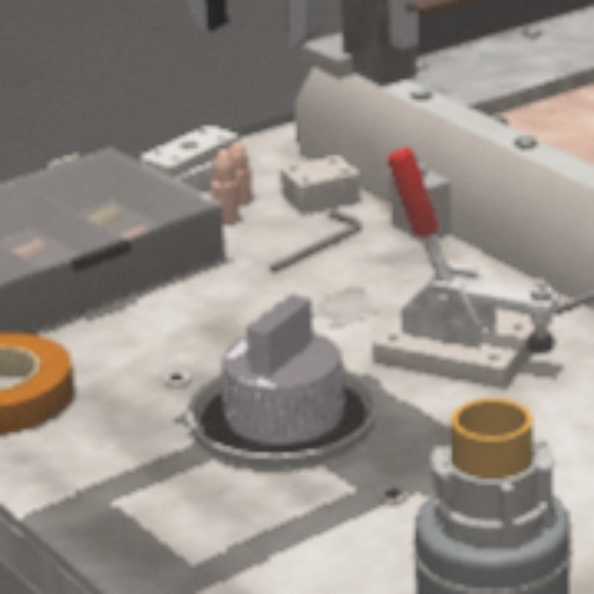

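View pics/w7.png

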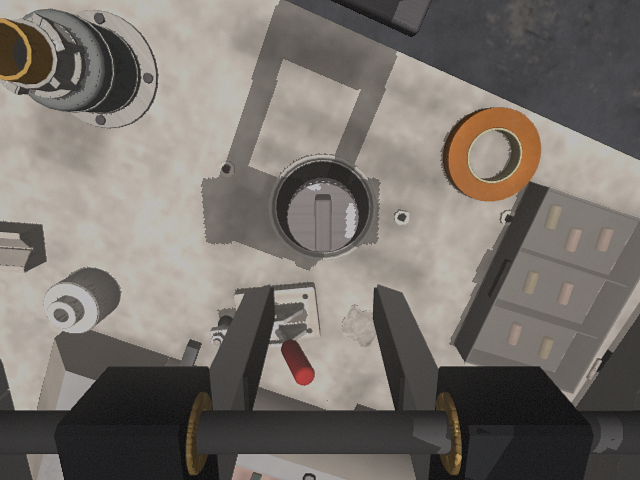

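The scene crop shows the cap upright and inside the rim, near crop pixel (283, 385), with the canister's sleeve free. The wrist view shows the cap centred in the dish, bar at about (322, 222), and the fingers well clear.

Run:
```python
from h import *
_,t=snap('top','top8.png')
for l,z in (('v_block',.034),('turned_stop',.057),('spanner',.008)):
    for d in finder.masks_of(l,'top')[:1]:
        ys,xs=np.nonzero(d['pixels']); print(l,d['p'],xs.mean(),ys.mean())
print(robot.close_job())
```

```text
v_block 0.7 362.28512396694214 213.98553719008265
turned_stop 0.91 322.2371681415929 202.19115044247786
spanner 0.85 426.0884476534296 295.3104693140794
the job is handed in; nothing more can be done
None
```

The cap is off the canister and standing upright in the steel dish, released. I handed the job in at about 19 s of the 51 s allowed; it reports no verdict.

- **Press:** I gripped the bar and pushed down in 2 mm steps. The cap seated about 9 mm down, where it stopped moving and the force jumped from 7 to about 15 N.
- **Turn and lift:** I turned it 0.92 rad anticlockwise in four moves. The force was about 13–14 N after each and the torque at the wrist was almost nil, so the latch was not forced. It then rose and lifted straight off.
- **Set down:** The cap met the dish floor at the expected height (tool at 41 mm). One extra 1 mm step raised the push to about 9 N, and I eased off before opening the fingers. About 4.5 N still showed just after opening, most likely the fingertips resting on the cap's flat top. It was gone after I backed away.
- **Last checks:** The pictures show the cap upright and inside the rim, with the fingers well clear and the wrist force near zero. I checked its tilt and centring only by eye. The V-block, turned stop and spanner are within 1 pixel (about 2 mm) of where they started.

The only measurements that disagreed were the cap positions from the top and wrist cameras, about 2 mm apart, so I aimed between them. No check failed.

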